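Put the dried canister back on its cork pad

ROBOT

A 7-joint arm with a two-finger parallel gripper is mounted at the origin on a cart in front of the work surface, level with it; the furniture and walls round the work are solid. World frame = base frame: x ahead of the robot, y to its left, z up, the work surface at z = 0. Lengths are in m, angles in rad, forces in N, time in s.
With the tool pointing down it reaches from about 0.425 to 0.825 m from the base axis. Payload 3.6 kg.
Tool frame: the origin (TCP) lies on the centre line of the jaws, within the pads' length; the fingertips stand 17 mm ahead of it and the grasp point (between the pads) lies 2 mm behind it (tip_extent is the distance from the TCP to the fingertips, in m); z points along the fingers, y is the line along which they close (so a half turn about z gives the same grasp; the last joint's range is limited). The gripper opens to 85 mm and grips with 20 to 120 N. Pads are 22 mm wide; open, the fingers measure 114 mm over their backs; the gripper's body (76 mm by 85 mm) begins 54 mm behind the grasp point. The pads swing forward as they close: fully open they stand 13 mm farther back than shut.
Start: joints at [-1.359, 0.615, -0.013, 1.423, 0.008, 1.103, -0.04], TCP at [0.153, 0.632, 0.248] pointing down, gripper open.
Joint ranges: [-3.12, 3.12], [-0.3, 2.06], [-1.34, 1.32], [0.26, 2.42], [-1.36, 4.5], [0.01, 1.98], [-2.84, 2.84]. Speed limits (rad/s): [2.79, 2.79, 3.14, 3.14, 3.14, 3.14, 3.14].

INTERFACE

Orientations are given as a 3x3 rotation matrix whose columns are the frame's x, y, z axes.
In Python, from rig import sense, capture, camera_params, job_done, tip_extent gives the robot as it stands.
- The arm moves only by the shell command python3 -m jog 'ROWS' [OPENING] [FORCE]. ROWS is JSON, a list of rows, each a list of 4 numbers: the shift along the tool's x, y, z in cm, then the turn about the tool's z in rad. In form: [[x, y, z, twist], ...]. A call has 1 to 5 rows; each row is the pose to reach, as a shift and turn from the pose commanded when the call began, along the tool's axes at that moment; what a row does not reach only later rows make up. A row lasts 1/8 s, in which the tool goes at most 62.5 mm and 10.7 degrees, less where a joint would pass 70% of its speed; a pose out of reach is approached as far as the arm can. A call with a gripper value outside its range is refused whole. OPENING is the gripper command: -1 is fully open, 1 is shut, values between are in proportion, set as the call begins (- or left out, the last holds). The fingers move at their own pace and stop on an object; FORCE is the grip in N (left out, the last holds). Time passes only in rows, so rows that repeat a pose let the fingers close. It gives the time, the measured TCP pose, the force, the opening and the grip force at its end, in the units of the state.
- sense(): the state, without advancing time (a new reading comes with each control period).
- capture(name): name is "scene" or "side" or "wrist"; returns the picture (480x640x3 uint8, red, green, blue); there is no depth.
- camera_params(name): a dict with "intrinsics" (3x3 intrinsics, pixels), "distortion" ([k1, k2, p1, p2, k3] as OpenCV has them; the pictures are not rectified), "R" (3x3) and "t" (3): a world point X has camera coordinates R X + t; the wrist camera has in their place "hand_eye" (4x4, takes a point from camera to tool coordinates, whose origin is the TCP and whose axes are the flange's). Camera axes: x right, y down, z forward; pixel columns grow to the right and rows downward; lengths in m; the calibration is good to about 2 mm. A picture is of the moment at which its call begins: read the wrist's pose just before it. camera_params takes no time and is no camera call.
- job_done(): hands the job in; it is judged then, once.
The state is a dict: "time_s": time; "qpos": joint angles; "joint_vel": joint speeds; "tau": joint torques, N m; "tcp_pos": TCP position; "tool_rot": TCP orientation; "wrist_force": force on the tool from outside, world axes, zero at the start; "wrist_torque": the same for the moment, N m; "opening": finger opening in m; "grip_force": force on a finger pad.
Only numpy, scipy, OpenCV 4.12 (cv2) and the standard library are available. Lean on these libraries where they do the work, as an engineer would, in place of code of your own. Each camera call takes 0.05 s, during which the arm holds its last target. There are 200 camera calls.

TASK

Take the square white canister out of the wire drying stand and stand it down on the bare counter to change your grip, since the tray's dividers leave no room for fingers where the drying stand did. Then put it, upright and squarely, on the cork pad in the free bay of the wooden tray with its blue-edged name-plate facing the tray's front, the side nearer the robot. Set it down each time without dropping it or tipping it over, and leave the clip jar, the tin and the tongs where they are.

Things in the scene. Friction and masses are not known exactly. Their poses are not given: they have to be found in the camera images.
- canister: Square white ceramic canister with flush wooden lid: rigid rounded box 56 mm (x) by 62 mm (y) by 90 mm tall, about 0.3 kg. Origin: centre of its underside; z up. Its front (x = -28 mm) carries the name-plate (blank, blue frame); a blue stripe on the lid runs along the same edge. It starts upright in the drying stand, base 8 mm above the counter, parallel to the stand within 0.05 rad. It may be gripped across either width.
- canister_plate (a point): Centre of the name-plate on the canister's front face: canister frame (-28, 0, 38) mm.
- drying_stand: Fixed stand, base 100 mm (x) by 120 mm (y), floor 8 mm above the counter, with upright white wire frames at front and back (inner faces at x = +-34 mm, outer +-40 mm, y = +-48 mm, tops 107 mm above the counter). The canister's front and back are shut in by wire; its sides (+-y) are open to fingers. Origin: centre of the underside, on the counter; z up.
- tray: Fixed wooden tray, 130 mm (x) by 190 mm (y): floor 8 mm above the counter, lip 20 mm high (inner faces at x = +-58 mm). Dividers 10 mm thick, x -35 to +35 mm, tops 105 mm above the counter, at y = -82, 0, +82 mm make two bays 72 mm wide, centred at y = +-41 mm, open to the front (-x, the robot's side), the back and upward. Origin: centre of the underside, on the counter; z up.
- cork_pad: Fixed square cork pad, 60 by 64 by 4 mm, lying on the tray floor in the centre of the free bay (either bay); its axes are parallel to the tray's. Origin: centre of its underside, 8 mm above the counter; its top, where the canister goes, is 12 mm above the counter. A wall cabinet hangs over the back of the counter behind the tray: cross the dividers low.
- clip_jar: Loose small glass jar of pebbles with glass lid and wire clips, 72 x 63 x 85 mm, about 0.4 kg, standing in the tray's other bay. Origin: centre of its underside, 8 mm above the counter.
- free_counter (a point): Point on the bare counter between drying stand and tray, always clear within 55 mm round it; a good place to stand the canister and change grip. Any other bare counter will do as well.
- tin: Bystander: loose round dark green tin, 66 mm across, 45 mm high, at the back of the counter behind the tray. Origin: centre of its underside.
- tongs: Bystander: loose bamboo tongs, 157 x 26 x 13 mm, lying near the counter's front edge. Origin: centre of their underside.
Mind the look-alikes: they are no part of the job. Leave any pink or turquoise look-alike of the clip_jar alone.

How it is judged:
By the outcome, as a careful person would: the job done as asked, in the order asked, and still so for the second after the job is handed in, with the robot touching nothing.
It also fails if it takes over 56 s, if anything falls off the work surface, if the arm or the gripper's body presses on something with over 40 N, if the wrist force passes 120 N, or if a joint passes its speed limit or range.

## Working session

There is one attempt and no reset: what is moved stays moved. The work goes in short steps, Python scripts to look and compute and a shell command to move; the robot and the scene stay as the last step left them, time stands still between calls to the robot, and variables do not carry over. Pictures are saved under pics/ and viewed, at most 10 in all, crops included, and the job is handed in when it is done.

```bash
ls; mkdir -p pics; python3 - <<'E'
from rig import *
import cv2,numpy as np
s=sense();print(s['time_s'],s['tcp_pos'],np.round(s['tool_rot'],3),s['opening'],tip_extent)
for n in('scene','side','wrist'):
    cv2.imwrite(f'pics/{n}0.png',capture(n)[:,:,::-1]);p=camera_params(n);print(n,{k:np.round(v,3).tolist() for k,v in p.items()})
E
```

```text
pics
0.0 [0.15292772 0.63098706 0.24711653] [[-0.972  0.235 -0.001]
 [ 0.235  0.972 -0.003]
 [-0.    -0.003 -1.   ]] 0.08527979837489623 0.017
scene {'intrinsics': [[471.866, 0.0, 318.541], [0.0, 471.866, 239.477], [0.0, 0.0, 1.0]], 'distortion': [-0.107, 0.0, 0.0, 0.0, 0.0], 'R': [[0.704, -0.71, -0.011], [-0.563, -0.549, -0.618], [0.433, 0.441, -0.786]], 't': [-0.235, 0.412, 0.82]}
side {'intrinsics': [[564.291, 0.0, 320.887], [0.0, 564.291, 247.235], [0.0, 0.0, 1.0]], 'distortion': [-0.016, 0.0, 0.0, 0.0, 0.0], 'R': [[0.939, -0.343, 0.008], [-0.192, -0.546, -0.815], [0.284, 0.764, -0.579]], 't': [-0.406, 0.25, 1.044]}
wrist {'intrinsics': [[363.003, 0.0, 318.728], [0.0, 363.003, 234.035], [0.0, 0.0, 1.0]], 'distortion': [-0.055, 0.0, 0.0, 0.0, 0.0], 'hand_eye': [[-0.0, -0.965, -0.262, 0.067], [1.0, -0.0, 0.001, -0.001], [-0.001, -0.262, 0.965, -0.126], [0.0, 0.0, 0.0, 1.0]]}
```

View pics/scene0.png

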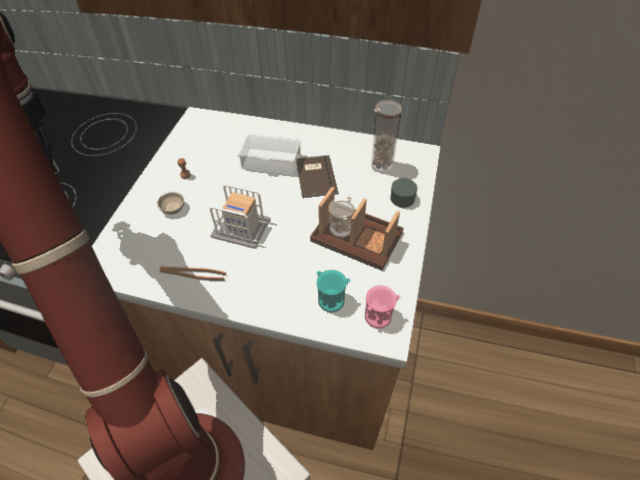

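View pics/side0.png

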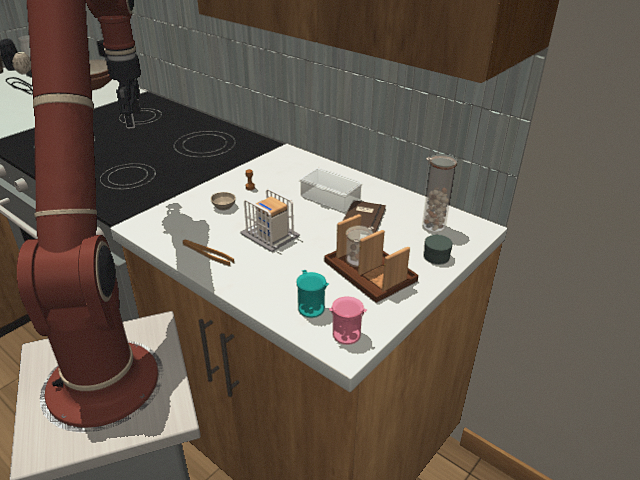

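The scene view shows the stand with the canister at about (240,212), with its orange lid at (240,202). The tray is at (358,237), with the jar at (341,217) and the cork at (376,240). The tongs are at (193,272) and the tin at (403,192). I'll compute rough positions next.

```bash
cat > h.py <<'E'
import cv2,numpy as np
from rig import *
def ray(n,uv,z,s=None):
    p=camera_params(n);K=np.array(p['intrinsics']);d=np.array(p['distortion'])
    u=cv2.undistortPoints(np.array(uv,float).reshape(-1,1,2),K,d).reshape(-1,2)
    v=np.c_[u,np.ones(len(u))]
    if n=='wrist':
        T=np.array(p['hand_eye']);R=np.array(s['tool_rot']);o=R@T[:3,3]+s['tcp_pos'];D=v@(R@T[:3,:3]).T
    else:
        R=np.array(p['R']);o=-R.T@np.array(p['t']);D=v@R
    return o+D*((z-o[2])/D[:,2])[:,None]
def tool(s,P):  # world point -> shift in tool axes, cm
    return 100*(np.array(s['tool_rot']).T@(np.array(P)-s['tcp_pos']))
E
python3 - <<'E'
from h import *
print('lid',ray('scene',[(240,202)],.098),ray('side',[(272,206)],.098))
print('cork',ray('scene',[(376,240)],.012))
print('tray base corners',ray('scene',[(312,240),(380,265),(403,231),(333,207)],.02))
print('stand corners',ray('scene',[(212,233),(258,244),(271,213),(225,206)],.008))
print('cabinet',ray('scene',[(290,220)],0))
a=cv2.imread('pics/scene0.png');cv2.imwrite('pics/z.png',cv2.resize(a[170:290,190:430][:, :],None,fx=3.3,fy=3.3,interpolation=cv2.INTER_CUBIC))
E
```

```text
lid [[0.43401876 0.35341265 0.098     ]] [[0.43050951 0.34374352 0.098     ]]
cork [[0.62417382 0.09485813 0.012     ]]
tray base corners [[0.5134711  0.19953778 0.02      ]
 [0.57032973 0.0379187  0.02      ]
 [0.68516544 0.06257302 0.02      ]
 [0.62389832 0.2363194  0.02      ]]
stand corners [[0.3646415  0.39695161 0.008     ]
 [0.42142004 0.29014311 0.008     ]
 [0.50871385 0.34147535 0.008     ]
 [0.44239332 0.44431472 0.008     ]]
cabinet [[5.30573467e-01 2.95555673e-01 1.11022302e-16]]
```

View pics/z.png

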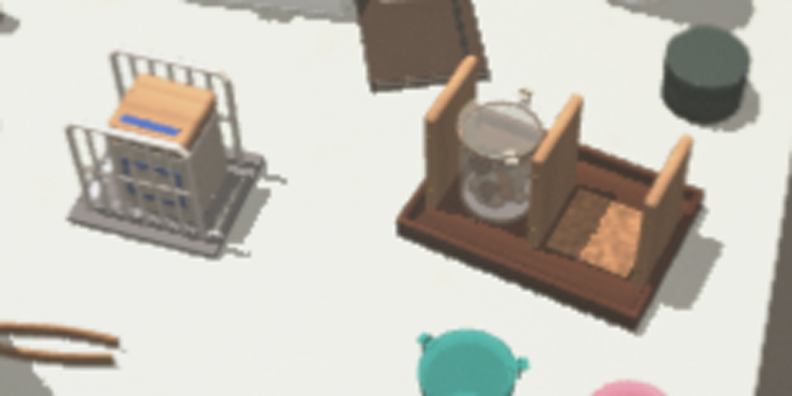

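```bash
python3 -m jog '[[-3.4,-2,0,0],[-6.8,-4,0,0],[-10.2,-6,0,0],[-13.6,-8,0,0],[-17,-10,0,0]]'; python3 -m jog '[[-3.4,-2,0,-0.146],[-6.8,-4,0,-0.292],[-10.2,-6,0,-0.438],[-13.6,-8,0,-0.584],[-16.7,-9.4,0,-0.73]]'; python3 -m jog '[[0,0,0,0],[0,0,0,0]]'
python3 - <<'E'
from h import *
s=sense();print(s['qpos'],s['tcp_pos'],np.round(s['tool_rot'],3).tolist())
cv2.imwrite('pics/w1.png',capture('wrist')[:,:,::-1])
E
```

```text
time_s: 0.78
tcp_pos: [0.2955, 0.4933, 0.248]
tool_rot: [[-0.972, 0.235, -0.0], [0.235, 0.972, -0.001], [0.0, -0.001, -1.0]]
wrist_force: [1.2, -0.3, -0.8]
opening: 0.0856
grip_force: 0.0
time_s: 1.4
tcp_pos: [0.4359, 0.3621, 0.2481]
tool_rot: [[-0.88, -0.476, -0.0], [-0.476, 0.88, -0.001], [0.001, -0.001, -1.0]]
wrist_force: [-0.4, -0.3, -0.1]
opening: 0.0854
grip_force: 0.0
time_s: 1.65
tcp_pos: [0.4339, 0.3644, 0.2481]
tool_rot: [[-0.881, -0.472, -0.001], [-0.472, 0.881, 0.0], [0.001, 0.001, -1.0]]
wrist_force: [0.2, 0.5, 0.2]
opening: 0.0855
grip_force: 0.0
[-0.61723813  0.4901307  -0.1828916   1.66759607  0.10080202  0.99381075
  1.22866379] [0.43394479 0.36443974 0.24806677] [[-0.881, -0.472, -0.001], [-0.472, 0.881, 0.0], [0.001, 0.001, -1.0]]
```

View pics/w1.png

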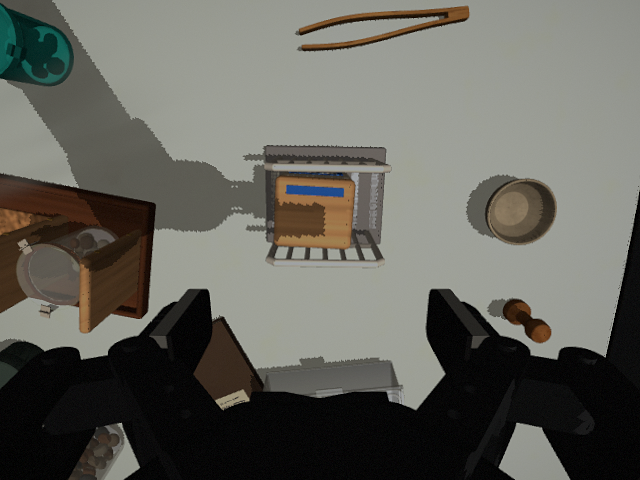

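The wrist view shows the lid at x 274–354 and y 177–249, with the blue stripe at (315,190) on the robot side. The fingers straddle columns 200 and 435. I'll measure the lid and the stand by mask.

```bash
python3 - <<'E'
from h import *
s=sense();im=cv2.imread('pics/w1.png');h=cv2.cvtColor(im,cv2.COLOR_BGR2HSV)
m=((h[...,1]>90)&(h[...,2]>50)).astype(np.uint8);r=np.zeros_like(m);r[173:262,262:372]=1;m*=r
m=cv2.morphologyEx(m,cv2.MORPH_OPEN,np.ones((5,5)))
c=max(cv2.findContours(m,0,1)[0],key=cv2.contourArea)
P=ray('wrist',c.reshape(-1,2),.098,s)[:,:2]
R=cv2.minAreaRect((P*1000).astype(np.float32));print(R)
b=((h[...,0]>100)&(h[...,0]<130)&(h[...,1]>120)).astype(np.uint8)*r
pts=np.argwhere(b)[:,::-1];Q=ray('wrist',pts,.098,s)[:,:2]
d=cv2.fitLine((Q*1000).astype(np.float32),2,0,.01,.01).ravel();print('stripe dir',np.degrees(np.arctan2(d[1],d[0])),Q.mean(0))
print(tool(s,[*np.array(R[0])/1000,.098]))
print('tool y ang',np.degrees(np.arctan2(.881,-.472)))
E
```

```text
((426.8630065917969, 357.294189453125), (55.96855926513672, 60.941226959228516), 25.440473556518555)
stripe dir -61.33993 [0.40962182 0.35012498]
[ 0.93591559 -0.38291433 15.01869267]
tool y ang 118.18039481512152
```

```bash
python3 -m jog '[[0.9,-0.4,0,0],[0.9,-0.4,4,0],[0.9,-0.4,8,0],[0.9,-0.4,12,0],[0.9,-0.4,14.2,0]]'; python3 -m jog '[[0,0,1,0],[0,0,2,0],[0,0,3,0],[0,0,4,0],[0,0,4,0]]'; python3 -m jog '[[0,0,0,0],[0,0,0,0],[0,0,0,0],[0,0,0,0],[0,0,0,0]]' 0.4 45;python3 -m jog '[[0,0,0,0],[0,0,0,0],[0,0,0,0]]' 1 45
```

```text
time_s: 2.33
tcp_pos: [0.4268, 0.3555, 0.1045]
tool_rot: [[-0.881, -0.474, -0.003], [-0.474, 0.881, -0.002], [0.004, -0.001, -1.0]]
wrist_force: [-0.8, -0.3, 0.2]
opening: 0.0853
grip_force: 0.0
time_s: 2.95
tcp_pos: [0.4285, 0.3556, 0.0656]
tool_rot: [[-0.881, -0.473, -0.001], [-0.473, 0.881, -0.001], [0.001, -0.0, -1.0]]
wrist_force: [0.2, 0.4, -0.1]
opening: 0.0851
grip_force: 0.0
time_s: 3.58
tcp_pos: [0.4293, 0.3564, 0.067]
tool_rot: [[-0.881, -0.473, 0.001], [-0.473, 0.881, 0.001], [-0.001, 0.0, -1.0]]
wrist_force: [-1.3, -0.3, 5.5]
opening: 0.0619
grip_force: 49.3
time_s: 3.95
tcp_pos: [0.4293, 0.3564, 0.067]
tool_rot: [[-0.881, -0.473, 0.001], [-0.473, 0.881, 0.001], [-0.001, 0.0, -1.0]]
wrist_force: [-0.5, 0.2, 5.5]
opening: 0.0622
grip_force: 49.3
```

```bash
python3 -m jog '[[0,0,-1,0],[0,0,-3.5,0],[0,0,-6.5,0],[0,0,-9.5,0],[0,0,-11.5,0]]'; python3 -m jog '[[0,0,0,0],[-0.4,-2,0,0],[-0.9,-5,0,0.03],[-1.6,-8,0,0.08],[-2.4,-11.6,0,0.14]]'; python3 -m jog '[[0,0,0,0],[0,0,0,0],[0,0,0,0]]'
python3 - <<'E'
from h import *
s=sense();print(s['tcp_pos'],np.round(s['tool_rot'],3).tolist(),s['qpos'][6])
cv2.imwrite('pics/w2.png',capture('wrist')[:,:,::-1])
E
```

```text
time_s: 4.58
tcp_pos: [0.4287, 0.3557, 0.1824]
tool_rot: [[-0.881, -0.473, -0.0], [-0.473, 0.881, -0.0], [0.0, -0.0, -1.0]]
wrist_force: [-0.3, -0.0, -2.6]
opening: 0.0621
grip_force: 49.0
time_s: 5.2
tcp_pos: [0.5053, 0.2624, 0.1796]
tool_rot: [[-0.939, -0.343, -0.003], [-0.343, 0.939, -0.002], [0.004, -0.001, -1.0]]
wrist_force: [0.2, 0.1, -3.1]
opening: 0.0622
grip_force: 49.0
time_s: 5.58
tcp_pos: [0.5039, 0.2658, 0.1807]
tool_rot: [[-0.938, -0.347, -0.002], [-0.347, 0.938, 0.0], [0.002, 0.001, -1.0]]
wrist_force: [0.1, 0.4, -2.0]
opening: 0.0616
grip_force: 49.2
[0.50385747 0.26582402 0.18073733] [[-0.938, -0.347, -0.002], [-0.347, 0.938, 0.0], [0.002, 0.001, -1.0]] 1.3084360005076425
```

View pics/w2.png

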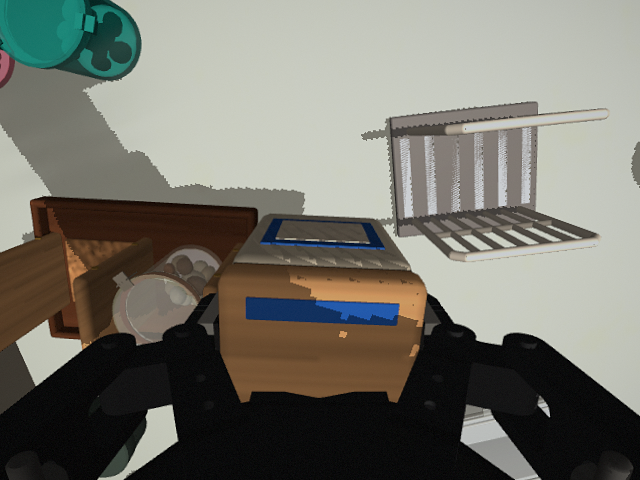

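The canister is held square, with the name-plate and stripe towards the robot at (320,235) and (322,311). The counter below it is clear, so I'll lower it.

```bash
python3 -m jog '[[0,0,3,0],[0,0,6,0],[0,0,9,0],[0,0,10.8,0],[0,0,11.7,0]]'; python3 -m jog '[[0,0,0,0],[0,0,0.1,0],[0,0,0.2,0],[0,0,0.3,0],[0,0,0.3,0]]'
```

```text
time_s: 6.25
tcp_pos: [0.504, 0.2657, 0.0633]
tool_rot: [[-0.938, -0.347, -0.002], [-0.347, 0.938, -0.0], [0.002, 0.0, -1.0]]
wrist_force: [-0.1, -0.2, -1.8]
opening: 0.0617
grip_force: 49.1
time_s: 6.88
tcp_pos: [0.5049, 0.2651, 0.0614]
tool_rot: [[-0.939, -0.345, 0.0], [-0.345, 0.939, 0.0], [-0.0, -0.0, -1.0]]
wrist_force: [0.2, 0.6, -1.4]
opening: 0.0617
grip_force: 49.1
```

```bash
python3 -m jog '[[0,0,0.1,0],[0,0,0.1,0],[0,0,0.2,0],[0,0,0.2,0],[0,0,0.2,0]]'
```

```text
time_s: 7.5
tcp_pos: [0.5048, 0.2651, 0.0593]
tool_rot: [[-0.939, -0.345, -0.0], [-0.345, 0.939, -0.0], [0.0, -0.0, -1.0]]
wrist_force: [0.2, -0.5, -1.1]
opening: 0.0623
grip_force: 49.1
```

```bash
python3 -m jog '[[0,0,0.1,0],[0,0,0.1,0],[0,0,0.2,0],[0,0,0.2,0],[0,0,0.2,0]]'
```

```text
time_s: 8.12
tcp_pos: [0.5049, 0.2651, 0.059]
tool_rot: [[-0.939, -0.345, 0.001], [-0.345, 0.939, 0.0], [-0.001, -0.0, -1.0]]
wrist_force: [-3.8, -1.9, 11.3]
opening: 0.0621
grip_force: 50.3
```

```bash
python3 -m jog '[[0,0,-0.1,0],[0,0,-0.1,0],[0,0,-0.1,0],[0,0,-0.1,0],[0,0,-0.1,0]]' -1 ; python3 -m jog '[[0,0,-0.5,0],[0,0,-3.5,0],[0,0,-8,0],[0,0,-13,0],[0,0,-16,0]]';  python3 -m jog '[[0,0,0,0.18],[0,0,0,0.36],[0,0,0,0.54],[0,0,0,0.72],[0,0,0,0.8]]';  python3 -m jog '[[0,0,0,0.18],[0,0,0,0.36],[0,0,0,0.54],[0,0,0,0.72],[0,0,0,0.77]]';python3 -m jog '[[0,0,0,0],[0,0,0,0]]'
python3 - <<'E'
from h import *
s=sense();print(s['tcp_pos'],np.round(s['tool_rot'],3).tolist(),s['qpos'])
cv2.imwrite('pics/w3.png',capture('wrist')[:,:,::-1])
E
```

```text
time_s: 8.75
tcp_pos: [0.5048, 0.2651, 0.0581]
tool_rot: [[-0.939, -0.345, -0.0], [-0.345, 0.939, -0.0], [0.0, -0.0, -1.0]]
wrist_force: [0.0, 0.1, -0.1]
opening: 0.0855
grip_force: 0.0
time_s: 9.38
tcp_pos: [0.5056, 0.2656, 0.2215]
tool_rot: [[-0.939, -0.345, 0.004], [-0.345, 0.939, 0.002], [-0.004, 0.001, -1.0]]
wrist_force: [0.9, -0.3, -0.5]
opening: 0.0852
grip_force: 0.0
time_s: 10.0
tcp_pos: [0.5046, 0.2652, 0.2187]
tool_rot: [[-0.9, 0.436, 0.0], [0.436, 0.9, 0.0], [-0.0, 0.0, -1.0]]
wrist_force: [0.9, 0.3, 0.1]
opening: 0.0855
grip_force: 0.0
time_s: 10.62
tcp_pos: [0.5045, 0.2654, 0.2186]
tool_rot: [[-0.344, 0.939, -0.0], [0.939, 0.344, 0.0], [0.0, -0.0, -1.0]]
wrist_force: [-0.5, -0.3, 0.5]
opening: 0.0855
grip_force: 0.0
time_s: 10.88
tcp_pos: [0.5048, 0.2652, 0.2185]
tool_rot: [[-0.347, 0.938, -0.0], [0.938, 0.347, 0.0], [0.0, 0.0, -1.0]]
wrist_force: [0.7, 0.1, -0.1]
opening: 0.0858
grip_force: 0.0
[0.50475105 0.26515391 0.21845175] [[-0.347, 0.938, -0.0], [0.938, 0.347, 0.0], [0.0, 0.0, -1.0]] [-0.70830781  0.53346584  0.2904277   1.70742609 -0.18328625  0.92732462
  0.00829118]
```

View pics/w3.png

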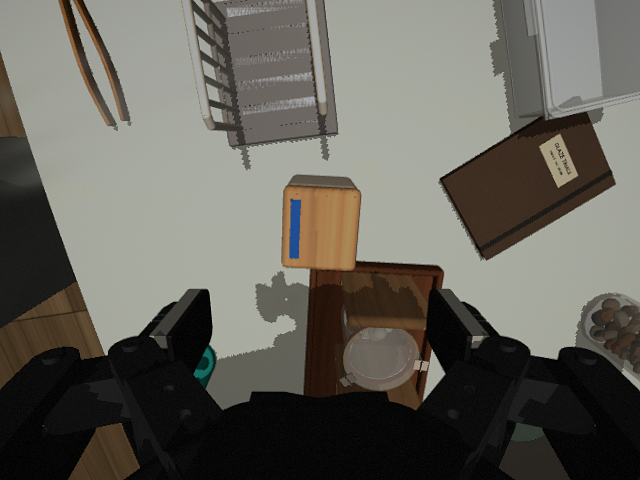

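The canister stands upright on the counter. Its lid spans x 282–361 and y 185–270, with the stripe at column 295 on the front side. The tray rim is at (311..443, 267).

```bash
python3 - <<'E'
from h import *
s=sense();im=cv2.imread('pics/w3.png');h=cv2.cvtColor(im,cv2.COLOR_BGR2HSV)
m=((h[...,1]>60)&(h[...,2]>110)).astype(np.uint8);r=np.zeros_like(m);r[180:276,270:372]=1;m*=r
m=cv2.morphologyEx(m,cv2.MORPH_OPEN,np.ones((5,5)))
c=max(cv2.findContours(m,0,1)[0],key=cv2.contourArea)
P=ray('wrist',c.reshape(-1,2),.09,s)[:,:2]
R=cv2.minAreaRect((P*1000).astype(np.float32));print(R,cv2.boundingRect(c))
b=((h[...,0]>100)&(h[...,0]<130)&(h[...,1]>120)).astype(np.uint8)*r
pts=np.argwhere(b)[:,::-1];Q=ray('wrist',pts,.09,s)[:,:2]
d=cv2.fitLine((Q*1000).astype(np.float32),2,0,.01,.01).ravel();print('stripe dir',np.degrees(np.arctan2(d[1],d[0])),Q.mean(0))
print(tool(s,[*np.array(R[0])/1000,.09]))
# tray front rim, outer left edge: first dark-brown col per row
L=[]
for v in range(285,345,5):
    w=np.where((h[v,290:330,1]>120)&(h[v,290:330,2]<160))[0]
    if len(w):L.append((290+w[0],v))
F=ray('wrist',L,.02,s)[:,:2]
d=cv2.fitLine((F*1000).astype(np.float32),2,0,.01,.01).ravel();print('tray front dir',np.degrees(np.arctan2(d[1],d[0])),L[0],L[-1])
T=ray('wrist',[(360,263),(440,265)],.02,s)[:,:2];d=T[1]-T[0];print('tray +y edge',np.degrees(np.arctan2(d[1],d[0])),T)
E
```

```text
((504.28033447265625, 265.9328308105469), (54.176517486572266, 60.17318344116211), 17.423534393310547) (282, 187, 78, 83)
stripe dir -72.50512 [0.48688278 0.26029533]
[ 0.08908177 -0.01900339 12.84305612]
tray front dir -73.19846 (np.int64(310), 285) (np.int64(307), 340)
tray +y edge 18.625503400182783 [[0.55786941 0.23147905]
 [0.63047407 0.25594921]]
```

```bash
python3 -m jog '[[0.1,0,0,0.05],[0.1,0,4,0.05],[0.1,0,8,0.05],[0.1,0,11,0.05],[0.1,0,13,0.05]]'; python3 -m jog '[[0,0,1,0],[0,0,2,0],[0,0,3,0],[0,0,3,0]]'; python3 -m jog '[[0,0,0,0],[0,0,0,0],[0,0,0,0],[0,0,0,0],[0,0,0,0]]' 0.55 45;python3 -m jog '[[0,0,0,0],[0,0,0,0],[0,0,0,0]]' 1 45
```

```text
time_s: 11.55
tcp_pos: [0.504, 0.2658, 0.0868]
tool_rot: [[-0.299, 0.954, -0.002], [0.954, 0.299, -0.001], [-0.0, -0.002, -1.0]]
wrist_force: [-0.4, -0.6, -0.4]
opening: 0.0853
grip_force: 0.0
time_s: 12.05
tcp_pos: [0.5042, 0.2659, 0.0578]
tool_rot: [[-0.299, 0.954, -0.001], [0.954, 0.299, -0.0], [-0.0, -0.001, -1.0]]
wrist_force: [0.1, -0.0, -0.1]
opening: 0.085
grip_force: 0.0
time_s: 12.68
tcp_pos: [0.505, 0.2663, 0.059]
tool_rot: [[-0.298, 0.954, 0.001], [0.954, 0.298, 0.001], [0.0, 0.001, -1.0]]
wrist_force: [-0.4, 0.4, 5.8]
opening: 0.0559
grip_force: 48.8
time_s: 13.05
tcp_pos: [0.505, 0.2663, 0.059]
tool_rot: [[-0.298, 0.954, 0.001], [0.954, 0.298, 0.001], [0.0, 0.001, -1.0]]
wrist_force: [1.1, -0.5, 5.9]
opening: 0.0557
grip_force: 48.8
```

```bash
python3 -m jog '[[0,0,-1,0],[0,0,-3.5,0],[0,0,-7,0],[0,0,-10,0],[0,0,-12.5,0]]'
python3 - <<'E'
from h import *
a=cv2.imread('pics/side0.png')[205:305,315:425];b=cv2.imread('pics/scene0.png')[180:270,305:410]
f=lambda x:cv2.copyMakeBorder(cv2.resize(x,None,fx=3.7,fy=3.7,interpolation=cv2.INTER_LANCZOS4),0,0,0,0,cv2.BORDER_CONSTANT)
a,b=f(a),f(b);o=np.zeros((max(len(a),len(b)),a.shape[1]+b.shape[1],3),np.uint8);o[:len(a),:a.shape[1]]=a;o[:len(b),a.shape[1]:]=b
print(a.shape,b.shape);cv2.imwrite('pics/zz.png',o)
E
```

```text
time_s: 13.68
tcp_pos: [0.5039, 0.2658, 0.1842]
tool_rot: [[-0.298, 0.954, -0.001], [0.954, 0.298, -0.0], [-0.0, -0.001, -1.0]]
wrist_force: [1.5, 0.6, -2.7]
opening: 0.0557
grip_force: 48.2
(370, 407, 3) (333, 388, 3)
```

View pics/zz.png

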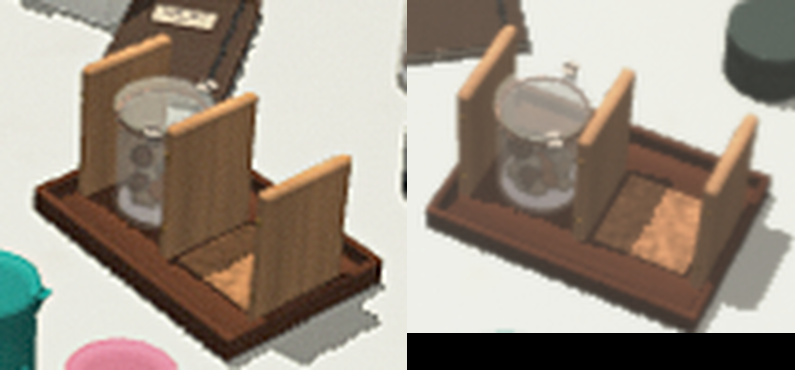

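Divider tops in the side crop run from front to back: (87,71)–(168,38), (169,130)–(254,97) and (264,194)–(348,159). In the scene crop they run (462,93)–(510,31), (582,141)–(631,74) and (710,188)–(753,120).

```bash
python3 - <<'E'
from h import *
A=np.array([(87,71),(168,38),(169,130),(254,97),(264,194),(348,159)],float);B=np.array([(462,93),(510,31),(582,141),(631,74),(710,188),(753,120)],float)-[407,0]
S=sense()
for n,p,o in(('side',A,(315,205)),('scene',B,(305,180))):
    P=ray(n,(p+.5)/3.7-.5+o,.104)[:,:2];m=(P[::2]+P[1::2])/2
    d=m[0]-m[2];x=(P[1::2]-P[::2]).mean(0)
    print(n,'yaws',np.degrees(np.arctan2(-d[0],d[1])),np.degrees(np.arctan2(x[1],x[0])),'span',np.linalg.norm(d)*1e3,np.linalg.norm(x)*1e3,'bay',(m[1]+m[2])/2,'centre',m.mean(0))
E
```

```text
side yaws 16.998300049851025 14.718232592195053 span 162.8362267726719 64.6275803522489 bay [0.61626592 0.10032538] centre [0.60455218 0.13929619]
scene yaws 17.064430840573856 14.285881238148235 span 164.42373039764078 61.91082606980865 bay [0.61732724 0.10103585] centre [0.60529283 0.14040901]
```

```bash
python3 -m jog '[[-2,0.6,0,0],[-5,1.5,0,0],[-9,2.8,0,0],[-13,4,0,0],[-16.5,5.1,0,0]]';python3 -m jog '[[-1.5,0.5,0,0],[-2.6,0.8,0,0],[-2.6,0.8,0,0],[-2.6,0.8,0,0],[-2.6,0.8,0,0]]'
python3 - <<'E'
from h import *
s=sense();print(s['tcp_pos'],np.round(s['tool_rot'],3).tolist(),tool(s,[.6168,.1012,.071]))
cv2.imwrite('pics/w4.png',capture('wrist')[:,:,::-1])
for n in('scene','side'):cv2.imwrite(f'pics/{n}4.png',capture(n)[:,:,::-1])
E
```

```text
time_s: 14.3
tcp_pos: [0.6023, 0.122, 0.1828]
tool_rot: [[-0.298, 0.955, -0.002], [0.955, 0.298, -0.001], [-0.0, -0.002, -1.0]]
wrist_force: [-0.3, 0.8, -2.3]
opening: 0.0559
grip_force: 48.4
time_s: 14.92
tcp_pos: [0.6172, 0.1029, 0.1833]
tool_rot: [[-0.301, 0.954, -0.001], [0.954, 0.301, 0.001], [0.001, -0.0, -1.0]]
wrist_force: [0.0, -0.3, -2.5]
opening: 0.0555
grip_force: 48.3
[0.61724938 0.10294969 0.18329838] [[-0.301, 0.954, -0.001], [0.954, 0.301, 0.001], [0.001, -0.0, -1.0]] [-0.16433142 -0.09207091 11.2297112 ]
```

View pics/w4.png

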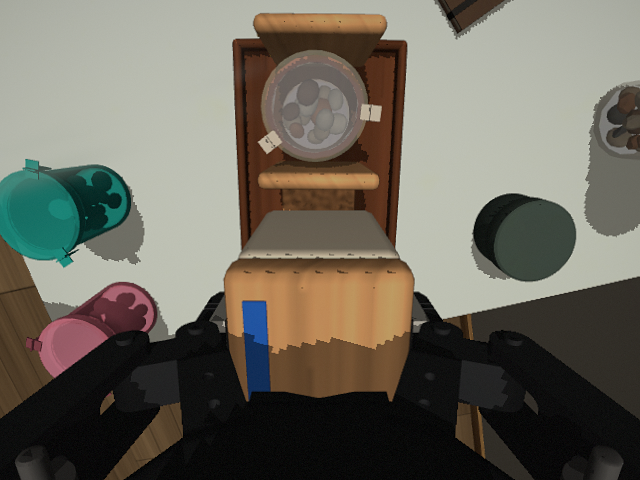

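The hover view shows the middle divider top at columns 259–378, rows 172–189, and the far one at columns 254–386, rows 13–33. The canister is square to them, and the cork is visible between. I'll cross-check the bay centre.

```bash
python3 - <<'E'
from h import *
s=sense();R=np.array(s['tool_rot'])
P=ray('wrist',[(259.5,180.5),(378.5,180.5),(254,22.5),(386.5,23)],.1045,s)
print(np.linalg.norm(P[1]-P[0]),np.linalg.norm(P[3]-P[2]))
m,l=P[:2].mean(0),P[2:].mean(0);d=l-m;print('sep',np.linalg.norm(d),'yaw',np.degrees(np.arctan2(-d[0],d[1])),[np.degrees(np.arctan2(*(b-a)[1::-1])) for a,b in((P[0],P[1]),(P[2],P[3]))])
bay=m-d/np.linalg.norm(d)*.041;print('bay',bay,'tool',tool(s,bay))
# canister lid top edges at z: TCP z+~.031
zt=s['tcp_pos'][2]-.059+.09
L=ray('wrist',[(226,274),(412,274),(243,303),(266,303)],zt,s);print('lid edge tool',[tool(s,q) for q in L])
E
```

```text
0.06701407297069017 0.0681141153652767
sep 0.08130008582720959 yaw 16.962859338810013 [np.float64(17.412416681043858), np.float64(17.22329432071544)]
bay [0.61620705 0.10271971 0.1045    ] tool [ 0.10400461 -0.10962601  7.88762419]
lid edge tool [array([ 2.90189317, -2.68909122, -3.09908438]), array([ 2.90135751,  2.52074075, -3.0994049 ]), array([ 2.01407576, -2.26196954, -3.09934021]), array([ 2.01674553, -1.60085259, -3.09938018])]
```

```bash
python3 -m jog '[[0,-0.1,0,0.01],[0,-0.1,1.5,0.01],[0,-0.1,3,0.01],[0,-0.1,4,0.01],[0,-0.1,5,0.01]]';python3 -m jog '[[0,0,1.5,0],[0,0,3,0],[0,0,4.5,0],[0,0,5.3,0],[0,0,5.6,0]]'; python3 -m jog '[[0,0,0,0],[0,0,0.1,0],[0,0,0.2,0],[0,0,0.3,0],[0,0,0.3,0]]'
```

```text
time_s: 15.7
tcp_pos: [0.6167, 0.101, 0.1322]
tool_rot: [[-0.289, 0.957, -0.001], [0.957, 0.289, -0.0], [0.0, -0.001, -1.0]]
wrist_force: [-0.5, -0.1, -1.6]
opening: 0.0556
grip_force: 48.3
time_s: 16.32
tcp_pos: [0.6167, 0.101, 0.0766]
tool_rot: [[-0.289, 0.957, -0.001], [0.957, 0.289, -0.0], [0.0, -0.001, -1.0]]
wrist_force: [-0.5, -0.8, -1.4]
opening: 0.0554
grip_force: 48.3
time_s: 16.95
tcp_pos: [0.6168, 0.1011, 0.0743]
tool_rot: [[-0.289, 0.957, -0.0], [0.957, 0.289, -0.0], [0.0, -0.0, -1.0]]
wrist_force: [-0.0, 0.1, -2.3]
opening: 0.0555
grip_force: 48.3
```

```bash
python3 -m jog '[[0.08,0,0,0],[0.08,0,0.1,0],[0.08,0,0.2,0],[0.08,0,0.3,0],[0.08,0,0.3,0]]'; python3 -m jog '[[0,0,0.1,0],[0,0,0.1,0]]'
```

```text
time_s: 17.58
tcp_pos: [0.6166, 0.1018, 0.0712]
tool_rot: [[-0.289, 0.957, -0.0], [0.957, 0.289, -0.0], [-0.0, -0.0, -1.0]]
wrist_force: [0.1, 0.2, -2.6]
opening: 0.0555
grip_force: 48.3
time_s: 17.82
tcp_pos: [0.6167, 0.1018, 0.071]
tool_rot: [[-0.289, 0.957, 0.0], [0.957, 0.289, 0.0], [0.0, 0.0, -1.0]]
wrist_force: [-1.4, -0.5, 4.5]
opening: 0.0553
grip_force: 48.7
```

```bash
python3 -m jog '[[0,0,0,0],[0,0,0,0],[0,0,0,0],[0,0,0,0],[0,0,0,0]]' -1 ; python3 -m jog '[[0,0,-0.5,0],[0,0,-3,0],[0,0,-6,0],[0,0,-9,0],[0,0,-12,0]]';python3 -m jog '[[3,0,0,0],[6,0,0,0],[9,0,0,0],[10,0,0,0],[10,0,0,0]]'
python3 - <<'E'
from h import *
s=sense();print(s['tcp_pos'])
w=capture('wrist')[:,:,::-1]
cv2.imwrite('pics/w5.png',w)
z=capture('scene')[180:270,305:410,::-1];y=capture('side')[195:305,315:425,::-1]
z,y=[cv2.resize(k,(400,400)) for k in(z,y)]
cv2.imwrite('pics/f5.png',np.vstack([np.hstack([z,y])]))
E
```

```text
time_s: 18.45
tcp_pos: [0.6166, 0.1018, 0.0702]
tool_rot: [[-0.289, 0.957, -0.0], [0.957, 0.289, -0.0], [-0.0, -0.0, -1.0]]
wrist_force: [0.1, -0.8, 0.7]
opening: 0.085
grip_force: 0.0
time_s: 19.08
tcp_pos: [0.6166, 0.1018, 0.1917]
tool_rot: [[-0.289, 0.957, 0.0], [0.957, 0.289, 0.0], [-0.0, 0.0, -1.0]]
wrist_force: [1.1, 0.1, -1.1]
opening: 0.0855
grip_force: 0.0
time_s: 19.7
tcp_pos: [0.5877, 0.1976, 0.1905]
tool_rot: [[-0.29, 0.957, 0.0], [0.957, 0.29, -0.0], [-0.001, 0.0, -1.0]]
wrist_force: [-0.0, -0.5, -0.1]
opening: 0.0856
grip_force: 0.0
[0.58774158 0.19759734 0.190453  ]
```

View pics/w5.png

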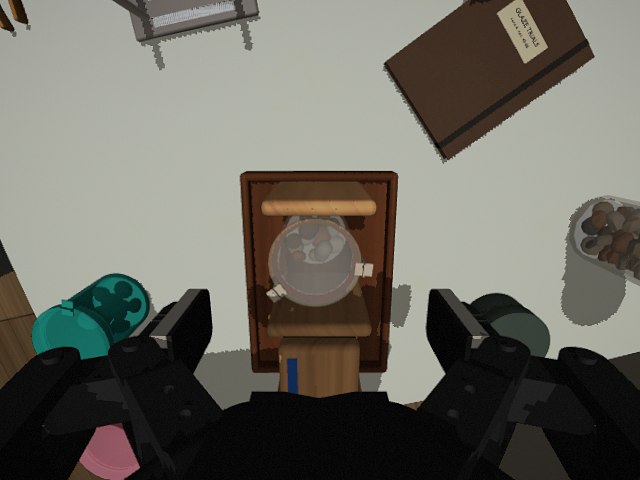

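View pics/f5.png

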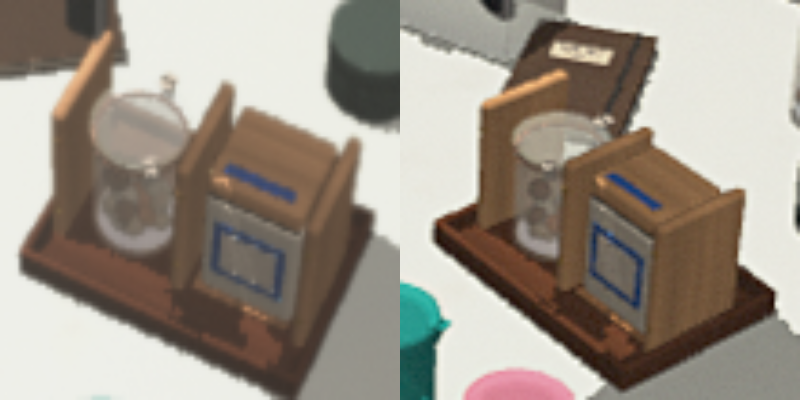

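The canister stands upright and square between the dividers with its plate facing front. Its lid is centred at column 320, against 319 for the tray. The jar and tin are unmoved, and the arm is clear.

```bash
python3 -c "
from rig import job_done;print(job_done())"
```

```text
the job is handed in; nothing more can be done
None
```

The canister was regripped on the bare counter and now stands upright and square on the cork pad, name-plate to the tray's front; I handed the job in at about 20 s.

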